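Load the ink mixer and hold its plunger at the third click

ROBOT

A 6-joint arm with a two-finger parallel gripper is mounted at the origin on the work surface; the furniture and walls round the work are solid. World frame = base frame: x ahead of the robot, y to its left, z up, the work surface at z = 0. Lengths are in m, angles in degrees, forces in N, time in s.
With the tool pointing down it reaches from about 0.375 to 0.9 m from the base axis. Payload 3.1 kg.
Tool frame: the origin (TCP) lies midway between the tips of the shut fingers; the grasp point (between the pads) lies 19 mm behind it; z points along the fingers, y is the line along which they close (so a half turn about z gives the same grasp; the last joint's range is limited). The gripper opens to 87 mm and grips with 3 to 60 N. Pads are 19 mm wide; open, the fingers measure 117 mm over their backs; the gripper's body (75 mm by 190 mm) begins 51 mm behind the grasp point.
Start: joints at [-82.706, 30.224, 82.088, -0, 67.689, -10.227], TCP at [0.188, -0.596, 0.223] pointing down, gripper open.
Joint ranges: [-176.69, 176.69], [-43.24, 126.21], [12.49, 139.97], [-82, 262], [0, 151.66], [-163.58, 163.58]. Speed limits (degrees/s): [159.86, 159.86, 180, 180, 180, 180].

INTERFACE

Orientations are given as a 3x3 rotation matrix whose columns are the frame's x, y, z axes.
In Python, from rig import read_state, capture, camera_info, hand_in gives the robot as it stands.
- The arm moves only by the tool drive_tool, never from a script. Its argument "motion" is a list of rows, each a list of 2 entries, a list of its own where there are three numbers: the shift along the tool's x, y, z in mm, then the turn, a rotation vector about the tool's x, y, z in rad. A call has 1 to 5 rows; each row shifts and turns the commanded pose from where the row before left it, along the tool's axes as they then stand; what a row does not reach is not made up. A row lasts 1/10 s, in which the tool goes at most 50 mm and 8.59 degrees, less where a joint would pass 70% of its speed; a pose out of reach is approached as far as the arm can. A call is refused whole if a number of a shift passes 50 or a number of a turn 0.15, either way. A call with a gripper value outside its range is refused whole. "gripper" is the opening, from 0 (shut) to 1 (fully open), set as the call begins (left out, the last holds). The fingers move at their own pace and stop on an object; the grip force is fixed at half the most. Time passes only in rows, so rows that do not move let the fingers close. It gives the time, the measured TCP pose, the force, the opening and the grip force at its end, in the units of the state.
- read_state(): the state, without advancing time (a new reading comes with each control period).
- capture(name): name is "side" or "top" or "wrist"; returns the picture (400x640x3 uint8, red, green, blue); there is no depth.
- camera_info(name): a dict with "fovy" (degrees; the focal length in pixels is half the picture's height over the tangent of half this angle, whatever the lens; pixels are square), "cx", "cy" (the principal point, pixels), "xyz" and "orientation" of the camera in the world; the wrist camera has in their place "T_tool_cam" (4x4, takes a point from camera to tool coordinates, whose origin is the TCP and whose axes are the flange's). Camera axes: x right, y down, z forward; pixel columns grow to the right and rows downward; lengths in m; the calibration is good to about 2 mm. The wrist camera is an equidistant fisheye: a pixel r from the principal point sees the ray r / f radians off the axis. A picture is of the moment at which its call begins: read the wrist's pose just before it. camera_info takes no time and is no camera call.
- hand_in(): hands the job in; it is judged then, once.
The state is a dict: "time_s": time; "joint_positions": joint angles; "qvel": joint speeds; "tau": joint torques, N m; "position": TCP position; "tcp_rot": TCP orientation; "force": force on the tool from outside, world axes, zero at the start; "moment": the same for the moment, N m; "opening": opening from 0.0 (shut) to 1.0 (fully open); "grasp_force": force on a finger pad.
Only numpy, scipy, OpenCV 4.12 (cv2) and the standard library are available. Lean on these libraries where they do the work, as an engineer would, in place of code of your own. Each camera call takes 0.05 s, during which the arm holds its last target. There are 200 camera calls.

TASK

Set the two dark ink bottles upright into the ink mixer's rack, one in each cell, without dropping or tipping them and without disturbing the stapler, the hand bell or the paperweight. Then press the mixer's red spring-return plunger down past its first two clicks to the third (the red marks), short of the bottom of its travel, and hold it there with the gripper. Finish while still holding it down: it springs back if let go.

Things in the scene. Friction and masses are not known exactly. Their poses are not given: they have to be found in the camera images.
- bottle_a: Square dark blue ink bottle with a black screw cap fixed on it, interchangeable with the other one. Body 51 x 51 mm in plan and 42 mm high; cap round, 36 mm across, from 42 to 62 mm above the base, easy to grip from above. About 0.14 kg. Origin at the centre of its underside, z up, x and y square to its sides.
- bottle_b: The second ink bottle, same as bottle_a.
- mixer: Fixed ink mixer. Grey base 130 (x) x 270 (y) mm, top at z = 28 mm. On its left (+y) part an aluminium rack of two open square cells side by side along y; on its right a white control tower, 60 (x) x 58 (y) mm, centred at x = 0, y = -98 mm, top at z = 90 mm, with the red plunger standing out of its top. Origin: centre of the underside, on the desk; z up; front to -x.
- cell_left (a point): Centre of the inner floor of the rack's left (+y) cell, 30 mm above the desk. The cell is 64 x 64 mm inside, square to the mixer's x and y (point axes are the mixer's), walls 5 mm thick rising 22 mm above this floor.
- plunger (a joint): How far the plunger is pressed down (m): 0 up, 0.056 bottom. Clicks at 0.015, 0.029, 0.043, beyond humps of about 2 N at 0.008, 0.022, 0.036 (one more at 0.050). Spring: 4.5 N at rest, 7.5 N at the third click; 10 N passes all humps. None latches: let go, it returns to 0. A red pointer on the tower's front (-x) face moves along marks of the clicks: black, black, red.
- cell_right (a point): The same for the right (-y) cell, its centre 69 mm from the left one's. The plunger's axis is 120 mm from this centre towards -y, the tower's near face 91 mm.
- plunger_pad (a point): Centre of the flat top of the plunger's round red pad, 38 mm across and 10 mm thick on a 10 mm steel stem. It lies at x = 0, y = -98 mm from the mixer's origin, 158 mm above the desk with the plunger at rest (68 mm above the tower), and goes straight down as the plunger is pressed. Press it from above with shut fingertips.
- stapler: red and black stapler, 38 x 150 x 52 mm, a loose bystander; origin at the centre of its underside.
- bell: small brass-coloured hand bell, 62 mm across, 89 mm high, a loose bystander; origin at the centre of its underside.
- glass_weight: dark teal glass paperweight dome, 72 mm across, 49 mm high, a loose bystander; origin at the centre of its underside.
Mind the look-alikes: they are no part of the job. What is shaped like the bottle_b but orange is not meant.

How it is judged (in metres and radians):
On the way, in this order (a step that is already met when the one before it is completed fails the run):
1. both bottles stand in the rack, one in each cell, let go, the plunger still up ((((horizontal distance between bottle_a and cell_left below 0.012 m and z of bottle_a in the frame of cell_left between -0.006 and 0.006 m and angle between bottle_a's own z axis and vertical below 0.1 rad) and (horizontal distance between bottle_b and cell_right below 0.012 m and z of bottle_b in the frame of cell_right between -0.006 and 0.006 m and angle between bottle_b's own z axis and vertical below 0.1 rad)) or ((horizontal distance between bottle_b and cell_left below 0.012 m and z of bottle_b in the frame of cell_left between -0.006 and 0.006 m and angle between bottle_b's own z axis and vertical below 0.1 rad) and (horizontal distance between bottle_a and cell_right below 0.012 m and z of bottle_a in the frame of cell_right between -0.006 and 0.006 m and angle between bottle_a's own z axis and vertical below 0.1 rad))) and contact force between the fingers and bottle_a below 0.1 N and contact force between the fingers and bottle_b below 0.1 N and value of joint plunger below 0.004 m), for 0.2 s.
2. the fingers hold the plunger at the third click (value of joint plunger between 0.0375 and 0.0485 m and contact force between the fingers and plunger above 1.5 N), for 0.2 s.
At the end, for the whole second after the job is handed in: One bottle stands in each cell: within 12 mm of the cell's centre, on its floor within 6 mm, tilted less than 0.1 rad, at rest and not touched by the fingers. The fingers press the plunger with more than 1.5 N and it stands still between 0.0375 and 0.0485 m (third click at 0.043) (all of step 2 and (((horizontal distance between bottle_a and cell_left below 0.012 m and z of bottle_a in the frame of cell_left between -0.006 and 0.006 m and angle between bottle_a's own z axis and vertical below 0.1 rad) and (horizontal distance between bottle_b and cell_right below 0.012 m and z of bottle_b in the frame of cell_right between -0.006 and 0.006 m and angle between bottle_b's own z axis and vertical below 0.1 rad)) or ((horizontal distance between bottle_b and cell_left below 0.012 m and z of bottle_b in the frame of cell_left between -0.006 and 0.006 m and angle between bottle_b's own z axis and vertical below 0.1 rad) and (horizontal distance between bottle_a and cell_right below 0.012 m and z of bottle_a in the frame of cell_right between -0.006 and 0.006 m and angle between bottle_a's own z axis and vertical below 0.1 rad))) and contact force between the fingers and bottle_a below 0.1 N and contact force between the fingers and bottle_b below 0.1 N and velocity of joint plunger between -0.01 and 0.01 m/s and linear speed of each of bottle_a, bottle_b below 0.02 m/s); the arm keeps its last pose, push and grip.
It fails at once if the stapler is pushed more than 30 mm or tipped (distance of stapler from where it was at the start of the episode above 0.03 m or angle between stapler's own z axis and vertical above 0.5 rad).
It fails at once if the bell is pushed more than 30 mm or tipped (distance of bell from where it was at the start of the episode above 0.03 m or angle between bell's own z axis and vertical above 0.5 rad).
It fails at once if the glass weight is pushed more than 30 mm or tipped (distance of glass_weight from where it was at the start of the episode above 0.03 m or angle between glass_weight's own z axis and vertical above 0.5 rad).
It fails at once if a bottle is tipped over (angle between any of bottle_a, bottle_b's own z axis and vertical above 0.6 rad).
It fails at once if a bottle is let go in the air ((height (world z) of bottle_a above 0.045 m and contact force between anything else and bottle_a below 0.005 N) or (height (world z) of bottle_b above 0.045 m and contact force between anything else and bottle_b below 0.005 N)).
It also fails if it takes over 58 s, if anything falls off the work surface, if the arm or the gripper's body presses on something with over 40 N, if the wrist force passes 120 N, or if a joint passes its speed limit or range.

## Working session

There is one attempt and no reset: what is moved stays moved. The work goes in short steps, Python scripts to look and compute and a tool call to move; the robot and the scene stay as the last step left them, time stands still between calls to the robot, and variables do not carry over. Pictures are saved under pics/ and viewed, at most 10 in all, crops included, and the job is handed in when it is done.

Besides the shell and the picture viewer there is one more tool, called after ">>>" in YAML: its name, and indented under it one key for each argument. drive_tool: Moves the arm, as the interface text tells. Its arguments: {"type":"object","properties":{"motion":{"type":"array","items":{"type":"array"}},"gripper":{"type":"number"}},"required":["motion"]}

```bash
mkdir -p pics; ls; python3 - <<'E'
from rig import *
import cv2,numpy as np
s=read_state();print(s)
for n in("side","top","wrist"):
    print(n,camera_info(n)); 
a=capture("side");b=capture("top");c=capture("wrist")
for n,i in zip(("side","top","wrist"),(a,b,c)): cv2.imwrite(f"pics/{n}0.png",i[...,::-1])
E
```

```text
pics
{'time_s': 0.0, 'joint_positions': array([-8.27050722e+01,  3.02790700e+01,  8.21584185e+01,  3.49818555e-04,
        6.76901041e+01, -1.02284325e+01]), 'qvel': array([ 0.04784623,  0.08761403, -0.02421046, -0.11782811,  0.01243979,
       -0.05318285]), 'tau': array([ 4.77675821e-04, -4.40037096e+01, -1.76591957e+01,  6.32157968e-02,
        5.84287383e-02, -1.77955662e-04]), 'position': array([ 0.18810437, -0.5952274 ,  0.22155926]), 'tcp_rot': array([[ 9.53595025e-01,  3.01092099e-01, -2.77163022e-04],
       [ 3.01091960e-01, -9.53592549e-01,  2.20960075e-03],
       [ 4.00992737e-04, -2.19051584e-03, -9.99997520e-01]]), 'force': array([0.63765054, 1.186027  , 0.67619792]), 'moment': array([-0.00706568, -0.04898865, -0.00030974]), 'grasp_force': 0.0, 'opening': 0.9960560755763337}
side {'fovy': 42.8499820538993, 'cx': 316.722096655468, 'cy': 188.98051918258582, 'xyz': array([ 1.07651158, -1.17241604,  0.64345686]), 'orientation': array([[ 0.90710553,  0.15028247, -0.39315994],
       [ 0.4201825 , -0.37796642,  0.82497761],
       [-0.02462158, -0.91354068, -0.40600149]])}
top {'fovy': 51.69434402991509, 'cx': 322.1572723255503, 'cy': 196.87152912916463, 'xyz': array([ 0.43806396, -0.08888981,  1.21746781]), 'orientation': array([[ 0.01438277, -0.99460957,  0.10268856],
       [-0.99987681, -0.01495199, -0.00477556],
       [ 0.00628522, -0.10260722, -0.99470209]])}
wrist {'fovy': 65.70646984690485, 'cx': 317.8773744016592, 'cy': 205.12916978474436, 'T_tool_cam': array([[-5.20326999e-04, -9.59848296e-01, -2.80519121e-01,
         7.75923112e-02],
       [ 9.99999737e-01, -6.41262395e-04,  3.39327154e-04,
         3.66311720e-04],
       [-5.05588954e-04, -2.80518871e-01,  9.59848377e-01,
        -1.62320859e-01],
       [ 0.00000000e+00,  0.00000000e+00,  0.00000000e+00,
         1.00000000e+00]])}
```

View pics/top0.png

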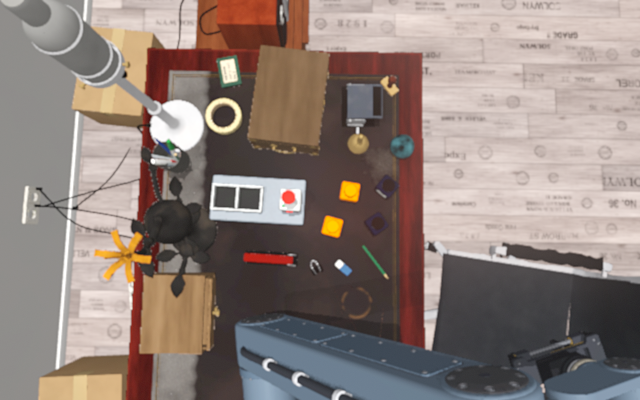

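View pics/side0.png

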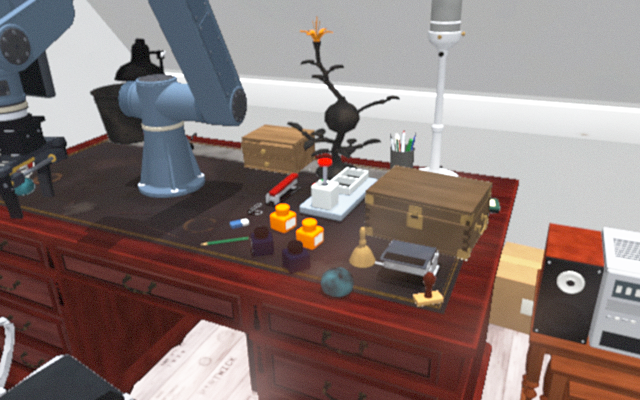

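The top view shows the dark bottles at about (386,187) and (376,224). The orange look-alikes are at (350,190) and (332,226). The mixer is around (258,200) with its red pad at (290,197), the bell at (358,143), the paperweight at (402,147) and the stapler at (270,259). What could be taken for a bottle: orange at (350,190) and (332,226), the teal weight at (402,147), dark blue at (386,187) and (376,224). I choose the two dark blue ones and check them in a close crop.

```bash
cat > h.py <<'E'
import numpy as np,cv2
from rig import *
H,W=400,640
def ray(n,uv,st=None):
    i=camera_info(n);f=H/2/np.tan(np.radians(i["fovy"]/2))
    d=np.array([uv[0]-i["cx"],uv[1]-i["cy"]])
    if n!="wrist":
        v=np.r_[d/f,1];return i["xyz"],i["orientation"]@v
    r=np.hypot(*d);t=r/f
    v=np.r_[d/max(r,1e-9)*np.sin(t),np.cos(t)]
    T=i["T_tool_cam"];R=st["tcp_rot"]
    return st["position"]+R@T[:3,3],R@(T[:3,:3]@v)
def onz(n,uv,z,st=None):
    o,d=ray(n,uv,st);return o+d*(z-o[2])/d[2]
def proj(n,p,st=None):
    i=camera_info(n);f=H/2/np.tan(np.radians(i["fovy"]/2))
    if n!="wrist": q=i["orientation"].T@(p-i["xyz"]);return i["cx"]+f*q[0]/q[2],i["cy"]+f*q[1]/q[2]
    T=i["T_tool_cam"];q=T[:3,:3].T@(st["tcp_rot"].T@(p-st["position"])-T[:3,3])
    t=np.arctan2(np.hypot(q[0],q[1]),q[2]);h=np.hypot(q[0],q[1]);return i["cx"]+f*t*q[0]/h,i["cy"]+f*t*q[1]/h
E
python3 - <<'E'
from h import *
im=cv2.imread("pics/top0.png")
cv2.imwrite("pics/crop.png",cv2.resize(im[125:275,205:415],None,fx=3.8,fy=3.8,interpolation=cv2.INTER_CUBIC))
hsv=cv2.cvtColor(im,cv2.COLOR_BGR2HSV)
for p in [(386,187),(376,224),(385,183),(345,210)]: print(p,hsv[p[1],p[0]])
for n,p,z in [("b1",(386,187),.06),("b2",(376,224),.06),("or1",(350,190),.06),("or2",(332,226),.06),("bell",(358,143),.04),("wt",(402,147),.03),("st1",(244,258),.04),("st2",(296,259),.04)]: print(n,onz("top",p,z).round(3))
# red pad, white mixer base
m=cv2.inRange(hsv,(0,170,150),(8,255,255))|cv2.inRange(hsv,(173,170,150),(180,255,255));m[:,:275]=0;m[:,305:]=0;m[:180]=0;m[215:]=0
q=cv2.moments(m,True);c=(q["m10"]/q["m00"],q["m01"]/q["m00"]);print("pad",c,q["m00"],onz("top",c,.158))
# mixer base outline
m=cv2.inRange(hsv,(0,0,110),(180,90,255));m[:,:205]=0;m[:,312:]=0;m[:168]=0;m[232:]=0
cs,_=cv2.findContours(m,0,2);k=max(cs,key=cv2.contourArea)
P=np.array([onz("top",p[0],.028)[:2] for p in k],np.float32);r=cv2.minAreaRect(P);print("mixer",r,cv2.boxPoints(r))
E
```

```text
(386, 187) [ 6 93 66]
(376, 224) [ 5 96 64]
(385, 183) [ 5 93 66]
(345, 210) [ 6 79 87]
b1 [ 0.588 -0.275  0.06 ]
b2 [ 0.483 -0.246  0.06 ]
or1 [ 0.578 -0.173  0.06 ]
or2 [ 0.476 -0.123  0.06 ]
bell [ 0.719 -0.196  0.04 ]
wt [ 0.711 -0.327  0.03 ]
st1 [0.383 0.123 0.04 ]
st2 [ 0.382 -0.023  0.04 ]
pad (288.0571428571429, 196.8) 105.0 [ 0.54630231 -0.00605175  0.158     ]
mixer ((0.5515689253807068, 0.09287657588720322), (0.274796724319458, 0.13346071541309357), 87.37435150146484) [[ 0.4786144  -0.04132061]
 [ 0.61193496 -0.04743447]
 [ 0.62452346  0.22707376]
 [ 0.4912029   0.23318762]]
```

View pics/crop.png

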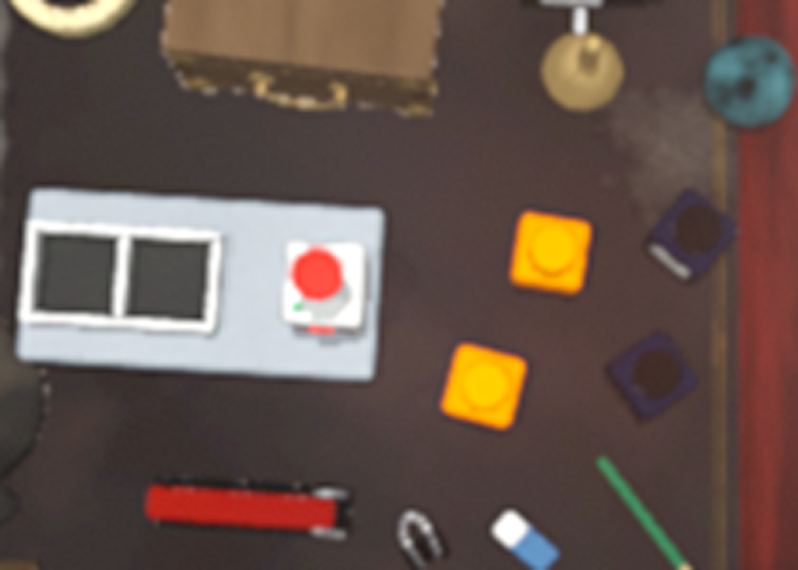

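The crop confirms it: the two dark bottles have black caps at (695,232) and (657,373) in the crop, both turned about 45°, and the orange ones are the decoys. The mixer's rectangle and pad agree with each other. Next I get the bottles by mask.

```bash
python3 - <<'E'
from h import *
im=cv2.imread("pics/top0.png");hsv=cv2.cvtColor(im,cv2.COLOR_BGR2HSV)
print(im[186,388],im[223,378],im[190,383],im[205,388])
b,g,r=[im[...,i].astype(int) for i in range(3)]
m=((b>r+3)&(r<60)|(im.max(2)<45)).astype(np.uint8);m2=np.zeros_like(m);m2[168:242,358:402]=m[168:242,358:402]
cs,_=cv2.findContours(m2,0,2)
for k in sorted(cs,key=cv2.contourArea)[-3:]:
    P=np.array([onz("top",p[0],.042)[:2] for p in k],np.float32);r_=cv2.minAreaRect(P);print(cv2.contourArea(k),cv2.boundingRect(k),r_)
dk=(im.max(2)<40).astype(np.uint8)
print(proj("top",np.array([.59,-.275,.062])))
for n,c in (("c1",(387.9,186)),("c2",(377.9,223.2))): print(n,onz("top",c,.062))
sd=cv2.imread("pics/side0.png")
for c in ((387.9,186),(377.9,223.2)): print("side proj",proj("side",onz("top",c,.062)))
E
```

```text
[45 49 67] [41 46 66] [63 49 64] [62 66 85]
(np.float64(386.2574952369321), np.float64(186.32746353290318))
c1 [ 0.59100285 -0.27964428  0.062     ]
c2 [ 0.48565276 -0.25143553  0.062     ]
side proj (np.float64(294.3960698774175), np.float64(241.89240388738645))
side proj (np.float64(260.8322029910328), np.float64(228.11031618135613))
```

```bash
python3 - <<'E'
from h import *
t=cv2.imread("pics/top0.png");s=cv2.imread("pics/side0.png")
a=cv2.resize(t[40:310,130:330],None,fx=2,fy=2);b=cv2.resize(s[10:280,260:460],None,fx=2,fy=2)
cv2.imwrite("pics/pair.png",np.hstack([a,b]))
E
```

```text
(no output)
```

View pics/pair.png

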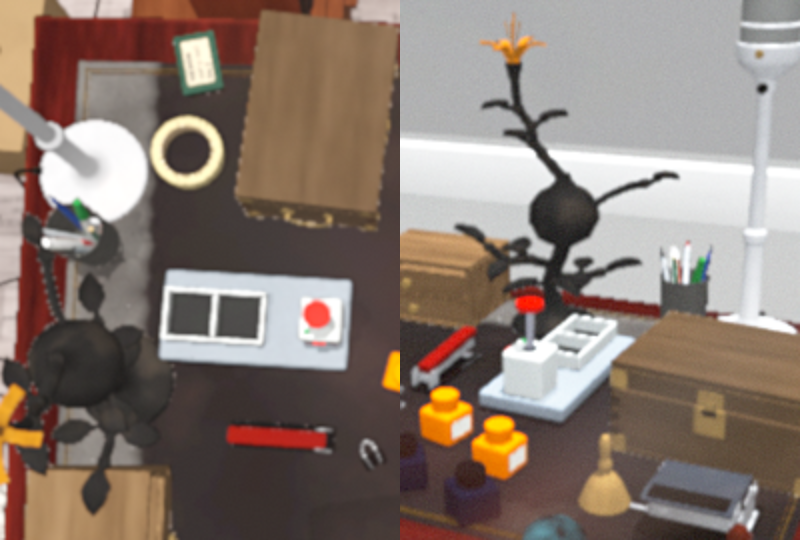

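View pics/wrist0.png

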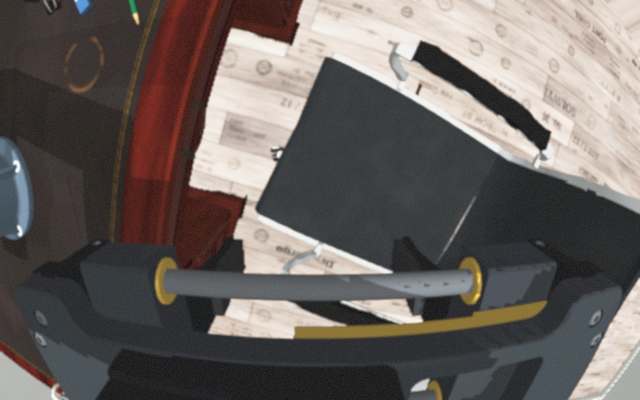

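The pair shows the chest's near corner at top px (321,150) and side px (366,191), and the plant's leaves between x=100 and 175 in the crop. The wrist view shows only the gripper and the floor. I check the heights of the chest and plant.

```bash
python3 - <<'E'
from h import *
def tri(a,b):
    o1,d1=ray("top",a);o2,d2=ray("side",b)
    t=np.linalg.lstsq(np.c_[d1,-d2],o2-o1,rcond=None)[0];p,q=o1+d1*t[0],o2+d2*t[1];return ((p+q)/2).round(3),np.linalg.norm(p-q).round(3)
print("chest corner",tri((321,150),(366,191)))
print("ball",tri((165,222),(342,116)))
for z in(0,.1,.15):print(z,onz("top",(250,145),z).round(3),onz("top",(321,152),z).round(3))
for z in(0.1,.2,.3):print("plant right edge",z,onz("top",(216,232),z).round(3))
# plan
c=np.array([.5516,.0929]);e=np.array([.046,.999]);print("L",c+.091*e,"R",c+.022*e,"P",c-.098*e)
# move to above both bottles: tool yaw options
s=read_state();R=s["tcp_rot"]
tgt=np.array([.50,-.28,.26]);print("shift tool mm",(R.T@(tgt-s["position"])*1000).round(1))
E
```

```text
chest corner (array([ 0.685, -0.086,  0.123]), np.float64(0.015))
ball (array([0.475, 0.293, 0.193]), np.float64(0.001))
0 [0.717 0.124 0.   ] [ 0.699 -0.089  0.   ]
0.1 [0.694 0.106 0.1  ] [ 0.678 -0.089  0.1  ]
0.15 [0.683 0.098 0.15 ] [ 0.667 -0.089  0.15 ]
plant right edge 0.1 [0.454 0.19  0.1  ]
plant right edge 0.2 [0.453 0.165 0.2  ]
plant right edge 0.3 [0.451 0.14  0.3  ]
L [0.555786 0.183809] R [0.552612 0.114878] P [ 0.547092 -0.005002]
shift tool mm [ 392.4 -206.9  -37.8]
```

>>> drive_tool:
  motion:
    - [[39,-21,-4],[0,0,0]]
    - [[39,-21,-4],[0,0,0]]
    - [[39,-21,-4],[0,0,0]]
    - [[39,-21,-4],[0,0,0]]
    - [[39,-21,-4],[0,0,0]]
  gripper: 0.75

```text
time_s: 0.65
position: [0.3434, -0.4356, 0.2424]
tcp_rot: [[0.954, 0.301, -0.0], [0.301, -0.954, 0.001], [0.0, -0.001, -1.0]]
force: [0.6, -0.0, 0.1]
opening: 0.761
grasp_force: 0.0
```

>>> drive_tool:
  motion:
    - [[39,-21,-4],[0,0,0]]
    - [[39,-21,-4],[0,0,0]]
    - [[39,-21,-4],[0,0,0]]
    - [[39,-21,-4],[0,0,0]]
    - [[39,-21,-4],[0,0,0]]

```text
time_s: 1.15
position: [0.4978, -0.2767, 0.2625]
tcp_rot: [[0.954, 0.301, -0.0], [0.301, -0.954, 0.0], [-0.0, -0.0, -1.0]]
force: [-0.3, -0.2, -0.2]
opening: 0.752
grasp_force: 0.0
```

>>> drive_tool:
  motion:
    - [[0,0,0],[0,0,-0.12]]
    - [[0,0,0],[0,0,-0.12]]
    - [[0,0,0],[0,0,-0.12]]
    - [[0,0,0],[0,0,-0.12]]
    - [[0,0,0],[0,0,0]]

```text
time_s: 1.65
position: [0.4967, -0.278, 0.2622]
tcp_rot: [[0.707, 0.707, -0.001], [0.707, -0.707, 0.001], [-0.0, -0.001, -1.0]]
force: [0.3, 0.2, -0.1]
opening: 0.747
grasp_force: 0.0
```

```bash
python3 - <<'E'
from h import *
s=read_state();im=capture("wrist")[...,::-1].copy();cv2.imwrite("pics/w1.png",im)
print(s["position"],s["tcp_rot"].round(3))
for p in [(.591,-.280,.062),(.486,-.251,.062)]: print(proj("wrist",np.array(p),s))
E
```

```text
[ 0.49670276 -0.27801148  0.26221759] [[ 0.707  0.707 -0.001]
 [ 0.707 -0.707  0.001]
 [-0.    -0.001 -1.   ]]
(np.float64(375.4880617545056), np.float64(128.18940173443158))
(np.float64(295.0017678252578), np.float64(172.67200221363154))
```

View pics/w1.png

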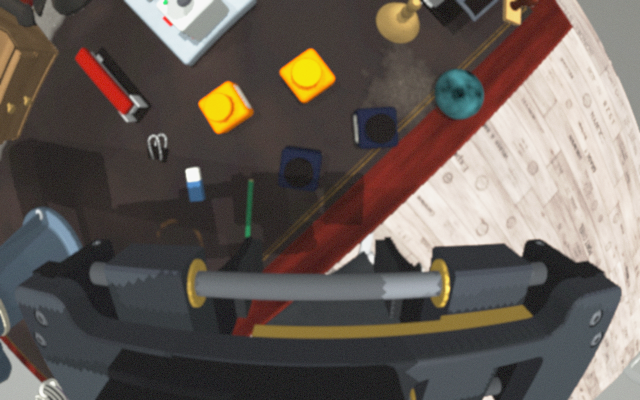

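The wrist view shows the dark bottles at about (377,128) and (299,170), where they were predicted, nearly square to the tool. I refine by mask.

```bash
cat > meas.py <<'E'
from h import *
def bottles(im,s,guesses,save=None):
    b,g,r=[cv2.GaussianBlur(im,(3,3),0)[...,i].astype(int) for i in range(3)]
    m=(((b-r)>8)&(b<110)&(g-r<12)).astype(np.uint8)
    m=cv2.morphologyEx(m,cv2.MORPH_CLOSE,np.ones((9,9)))
    out=[]
    for gs in guesses:
        u,v=proj("wrist",np.array(gs),s)
        cs,_=cv2.findContours(m,0,2);cs=[k for k in cs if cv2.contourArea(k)>60]
        k=min(cs,key=lambda k:np.hypot(*(k[:,0].mean(0)-[u,v])))
        P=np.array([onz("wrist",p[0],.042,s)[:2] for p in k],np.float32)
        rc=cv2.minAreaRect(P);print("body",cv2.contourArea(k),cv2.boundingRect(k),np.round(rc[0],4),np.round(rc[1],4),round(rc[2],1))
        x,y,w,h=cv2.boundingRect(k);roi=im[y:y+h,x:x+w].max(2)
        d=(roi<np.percentile(roi,35)).astype(np.uint8);n,l,st,c=cv2.connectedComponentsWithStats(d);j=1+np.argmax(st[1:,4])
        print(" cap",st[j],(onz("wrist",c[j]+[x,y],.062,s)).round(4))
E
python3 - <<'E'
from meas import *
s=read_state();im=cv2.imread("pics/w1.png")
print(im[128,378],im[128,360],im[182,290],im[200,330],im[140,340])
bottles(im,s,[(.591,-.280,.05),(.486,-.251,.05)])
E
```

```text
[33 29 38] [63 36 35] [35 30 32] [24 34 36] [59 60 66]
body 1458.0 (355, 107, 43, 42) [ 0.5953 -0.2837] [0.0498 0.0511] 51.1
 cap [ 11   7  30  29 614] [ 0.5951 -0.284   0.062 ]
body 1509.5 (279, 147, 43, 44) [ 0.4902 -0.2529] [0.0519 0.0502] 36.0
 cap [  5  11  29  32 595] [ 0.4878 -0.2544  0.062 ]
```

>>> drive_tool:
  motion:
    - [[0,0,0],[0,0,-0.107]]
    - [[28.5,40,0],[0,0,0]]
    - [[28.5,40,0],[0,0,0]]
    - [[0,0,45],[0,0,0]]
    - [[0,0,45],[0,0,0]]

```text
time_s: 2.2
position: [0.5977, -0.285, 0.1729]
tcp_rot: [[0.628, 0.778, 0.005], [0.778, -0.628, -0.003], [0.0, 0.006, -1.0]]
force: [0.4, 0.2, -1.2]
opening: 0.748
grasp_force: 0.0
```

```bash
python3 - <<'E'
from meas import *
s=read_state();im=capture("wrist")[...,::-1].copy();cv2.imwrite("pics/w2.png",im)
print(s["position"],s["tcp_rot"].round(3)[:2,0])
bottles(im,s,[(.595,-.284,.05)])
print((s["tcp_rot"].T@(np.array([.595,-.284,.048])-s["position"])*1000).round(1))
E
```

```text
[ 0.59774819 -0.28504564  0.17290616] [0.628 0.778]
body 1250.5 (289, 166, 51, 53) [ 0.5984 -0.2803] [0.0525 0.0485] 49.9
 cap [  6  16  39  37 904] [ 0.597  -0.2814  0.062 ]
[ -1.   -3.5 124.9]
```

>>> drive_tool:
  motion:
    - [[0,-2,40],[0,0,0]]
    - [[0,0,40],[0,0,0]]
    - [[0,0,28],[0,0,0]]
    - [[0,0,14],[0,0,0]]
    - [[0,0,0],[0,0,0]]

```text
time_s: 2.75
position: [0.5922, -0.2823, 0.049]
tcp_rot: [[0.628, 0.778, -0.003], [0.778, -0.628, 0.002], [-0.0, -0.004, -1.0]]
force: [0.2, -0.6, -0.1]
opening: 0.751
grasp_force: 0.0
```

>>> drive_tool:
  motion:
    - [[0,0,0],[0,0,0]]
    - [[0,0,0],[0,0,0]]
    - [[0,0,0],[0,0,0]]
    - [[0,0,0],[0,0,0]]
    - [[0,0,0],[0,0,0]]
  gripper: 0

```text
time_s: 3.25
position: [0.5943, -0.2835, 0.0516]
tcp_rot: [[0.627, 0.779, 0.002], [0.779, -0.627, -0.002], [0.0, 0.003, -1.0]]
force: [1.1, -0.5, 1.2]
opening: 0.394
grasp_force: 30.1
```

>>> drive_tool:
  motion:
    - [[0,0,-15],[0,0,0]]
    - [[0,0,-30],[0,0,0]]
    - [[0,0,-40],[0,0,0]]
    - [[0,0,-45],[0,0,0]]
    - [[0,0,-45],[0,0,0]]

```text
time_s: 3.75
position: [0.5926, -0.2822, 0.2275]
tcp_rot: [[0.627, 0.779, -0.001], [0.779, -0.627, 0.001], [-0.0, -0.002, -1.0]]
force: [0.6, -0.1, -1.1]
opening: 0.386
grasp_force: 30.0
```

>>> drive_tool:
  motion:
    - [[0,0,-25],[0,0,-0.128]]
    - [[0,0,0],[0,0,-0.128]]
    - [[0,0,0],[0,0,-0.128]]
    - [[0,0,0],[0,0,-0.128]]
    - [[0,0,0],[0,0,-0.128]]

```text
time_s: 4.25
position: [0.5927, -0.2823, 0.2512]
tcp_rot: [[0.033, 0.999, -0.001], [0.999, -0.033, 0.001], [0.0, -0.001, -1.0]]
force: [-0.1, 0.3, -0.7]
opening: 0.391
grasp_force: 30.0
```

```bash
python3 - <<'E'
from h import *
s=read_state()
print(s["position"],s["tcp_rot"].round(3)[:2,0],s["opening"],s["grasp_force"],s["joint_positions"].round(1))
print((s["tcp_rot"].T@(np.array([.5526,.1149,.252])-s["position"])*1000).round(1))
E
```

```text
[ 0.59270819 -0.28231877  0.25123148] [0.033 0.999] 0.39117315468637653 29.998634241783293 [-35.2  31.2  75.4   0.   73.5 -33.3]
[395.7 -53.1  -0.5]
```

>>> drive_tool:
  motion:
    - [[25,-5,-5],[0,0,0]]
    - [[40,-6,-5],[0,0,0]]
    - [[45,-6,0],[0,0,0]]
    - [[45,-6,0],[0,0,0]]
    - [[45,-6,0],[0,0,0]]

```text
time_s: 4.75
position: [0.5709, -0.0801, 0.2612]
tcp_rot: [[0.039, 0.999, -0.0], [0.999, -0.039, 0.0], [0.0, -0.0, -1.0]]
force: [0.6, 1.2, -1.6]
opening: 0.386
grasp_force: 30.0
```

>>> drive_tool:
  motion:
    - [[45,-6,0],[0,0,0]]
    - [[45,-6,0],[0,0,0]]
    - [[45,-6,0],[0,0,0]]
    - [[40,-6,0],[0,0,0]]
    - [[20,0,0],[0,0,0]]

```text
time_s: 5.25
position: [0.5532, 0.1174, 0.2612]
tcp_rot: [[0.035, 0.999, -0.002], [0.999, -0.035, 0.001], [0.001, -0.002, -1.0]]
force: [-0.5, -0.9, -1.9]
opening: 0.391
grasp_force: 30.0
```

```bash
python3 - <<'E'
from h import *
s=read_state()
print(s["position"],s["tcp_rot"].round(3)[:2,0],s["opening"])
w=capture("wrist")[...,::-1].copy();cv2.imwrite("pics/w3.png",w)
t=capture("top")[...,::-1].copy();cv2.imwrite("pics/t3.png",t)
for n,p in dict(L=(.5558,.1838,.052),R=(.5526,.1149,.052),base=(.4912,.2332,.028),base2=(.6245,.2271,.028)).items(): print(n,np.round(proj("wrist",np.array(p),s)))
E
```

```text
[0.55322018 0.11739767 0.26118325] [0.035 0.999] 0.39069310295234
L [318. 126.]
R [317. 182.]
base [265.  90.]
base2 [371.  91.]
```

View pics/w3.png

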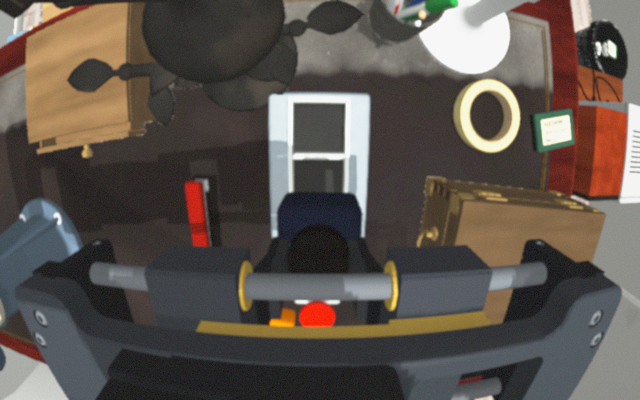

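The wrist view shows the bottle held square. The left cell's opening spans about (293–346, 102–153), centred near (319.5,127.5) against a prediction of (318,126). The plant ball is at (215,30), clear to the side.

```bash
python3 - <<'E'
from h import *
s=read_state();w=cv2.imread("pics/w3.png")
g=w.max(2)
m=np.zeros_like(g);m[95:175,285:355]=(g[95:175,285:355]<110)
n,l,st,c=cv2.connectedComponentsWithStats(m)
for j in range(1,n):
    if st[j,4]>500:
        k=max(cv2.findContours((l==j).astype(np.uint8),0,2)[0],key=cv2.contourArea)
        P=np.array([onz("wrist",p[0],.052,s)[:2] for p in k],np.float32);print(st[j],cv2.minAreaRect(P))
t=cv2.imread("pics/top0.png");g=t.max(2);m=np.zeros_like(g);m[182:215,210:265]=(g[182:215,210:265]<110)
n,l,st,c=cv2.connectedComponentsWithStats(m)
for j in range(1,n):
    if st[j,4]>100:
        k=max(cv2.findContours((l==j).astype(np.uint8),0,2)[0],key=cv2.contourArea)
        P=np.array([onz("top",p[0],.052)[:2] for p in k],np.float32);print("top",st[j],cv2.minAreaRect(P))
E
```

```text
[ 294  104   51   48 2388] ((0.5581699013710022, 0.18131506443023682), (0.05712828412652016, 0.05923638492822647), 87.61371612548828)
[294 160  49  15 717] ((0.5555771589279175, 0.13341286778450012), (0.017273791134357452, 0.058586396276950836), 88.0474853515625)
top [214 187  21  21 379] ((0.5550293922424316, 0.1826009750366211), (0.05455337092280388, 0.05613672360777855), 87.47640228271484)
top [238 188  22  21 387] ((0.5518860816955566, 0.11404292285442352), (0.055525459349155426, 0.05573135241866112), 86.75341033935547)
```

>>> drive_tool:
  motion:
    - [[-4,0,25],[0,0,0]]
    - [[0,0,40],[0,0,0]]
    - [[0,0,40],[0,0,0]]
    - [[0,0,20],[0,0,0]]
    - [[0,0,0],[0,0,0]]

```text
time_s: 5.85
position: [0.5525, 0.1087, 0.1328]
tcp_rot: [[0.039, 0.999, -0.008], [0.999, -0.039, -0.0], [-0.001, -0.008, -1.0]]
force: [-0.5, -0.2, -2.2]
opening: 0.39
grasp_force: 30.0
```

```bash
python3 - <<'E'
from h import *
s=read_state();print(s["position"],s["tcp_rot"].round(3)[:2,0],s["force"])
w=capture("wrist")[...,::-1].copy();cv2.imwrite("pics/w4.png",w)
t=capture("top")[...,::-1].copy();sd=capture("side")[...,::-1]
cv2.imwrite("pics/duo4.png",np.hstack([cv2.resize(w[80:330,200:440],(480,500)),cv2.resize(sd[130:230,300:360],(300,500),interpolation=cv2.INTER_CUBIC)]))
E
```

```text
[0.55253533 0.1087054  0.13278108] [0.039 0.999] [-0.54626476 -0.21239248 -2.17550101]
```

View pics/duo4.png

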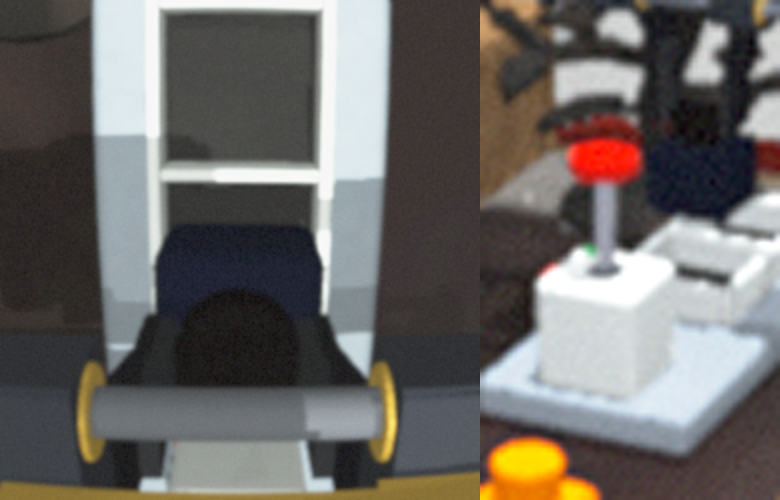

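The left crop shows the bottle square and centred on the rack in x, with the middle wall at about py 171 and the bottle's front top edge at about py 194. The side crop shows the bottle above the right cell.

```bash
python3 - <<'E'
from h import *
s=read_state();print(s["position"])
w=cv2.imread("pics/w4.png");g=w.max(2)
print("col",list(zip(range(155,202),g[155:202,320])))
for v in(160,165.5,171.5):print(v,onz("wrist",(320,v),.052,s).round(4))
for v in (192,194):print(v,onz("wrist",(320,v),s["position"][2]-.0516+.042,s).round(4))
print([onz("wrist",(x,185),.052,s)[0].round(4) for x in (281,359)],[onz("wrist",(x,200),.12,s)[0].round(4) for x in (280,360)])
E
```

```text
[0.55649627 0.1092757  0.13693089]
col [(155, np.uint8(78)), (156, np.uint8(79)), (157, np.uint8(78)), (158, np.uint8(77)), (159, np.uint8(84)), (160, np.uint8(109)), (161, np.uint8(142)), (162, np.uint8(156)), (163, np.uint8(183)), (164, np.uint8(226)), (165, np.uint8(248)), (166, np.uint8(248)), (167, np.uint8(247)), (168, np.uint8(248)), (169, np.uint8(249)), (170, np.uint8(241)), (171, np.uint8(157)), (172, np.uint8(79)), (173, np.uint8(53)), (174, np.uint8(54)), (175, np.uint8(59)), (176, np.uint8(55)), (177, np.uint8(57)), (178, np.uint8(53)), (179, np.uint8(57)), (180, np.uint8(53)), (181, np.uint8(59)), (182, np.uint8(58)), (183, np.uint8(58)), (184, np.uint8(54)), (185, np.uint8(57)), (186, np.uint8(48)), (187, np.uint8(57)), (188, np.uint8(56)), (189, np.uint8(57)), (190, np.uint8(57)), (191, np.uint8(55)), (192, np.uint8(40)), (193, np.uint8(41)), (194, np.uint8(40)), (195, np.uint8(33)), (196, np.uint8(33)), (197, np.uint8(33)), (198, np.uint8(41)), (199, np.uint8(41)), (200, np.uint8(40)), (201, np.uint8(40))]
160 [0.5608 0.1514 0.052 ]
165.5 [0.5606 0.1469 0.052 ]
171.5 [0.5604 0.142  0.052 ]
192 [0.5598 0.1435 0.1273]
194 [0.5597 0.1423 0.1273]
[np.float64(0.528), np.float64(0.592)] [np.float64(0.5355), np.float64(0.5837)]
```

>>> drive_tool:
  motion:
    - [[0,0,0],[0,0,0]]
    - [[0,0,0],[0,0,0]]

```text
time_s: 6.2
position: [0.5563, 0.1098, 0.1372]
tcp_rot: [[0.038, 0.999, 0.003], [0.999, -0.038, -0.0], [0.0, 0.003, -1.0]]
force: [0.5, -0.5, -0.9]
opening: 0.388
grasp_force: 30.0
```

>>> drive_tool:
  motion:
    - [[2.5,0,10],[0,0,0]]
    - [[0,0,15],[0,0,0]]
    - [[0,0,15],[0,0,0]]
    - [[0,0,7],[0,0,0]]
    - [[0,0,0],[0,0,0]]

```text
time_s: 6.7
position: [0.5544, 0.1125, 0.0874]
tcp_rot: [[0.038, 0.999, -0.003], [0.999, -0.038, 0.0], [-0.0, -0.003, -1.0]]
force: [0.2, -0.4, -1.5]
opening: 0.392
grasp_force: 30.0
```

>>> drive_tool:
  motion:
    - [[0,0,3],[0,0,0]]
    - [[0,0,2],[0,0,0]]
    - [[0,0,0],[0,0,0]]
    - [[0,0,0],[0,0,0]]

```text
time_s: 7.1
position: [0.5556, 0.1124, 0.0839]
tcp_rot: [[0.038, 0.999, 0.001], [0.999, -0.038, 0.0], [0.0, 0.001, -1.0]]
force: [-0.2, 0.1, -1.4]
opening: 0.389
grasp_force: 30.0
```

Still hanging (force −1.4 N is the bottle's weight), so I go a bit lower.

>>> drive_tool:
  motion:
    - [[0,0,1.5],[0,0,0]]
    - [[0,0,0],[0,0,0]]
    - [[0,0,0],[0,0,0]]

```text
time_s: 7.4
position: [0.5554, 0.1124, 0.0821]
tcp_rot: [[0.038, 0.999, 0.0], [0.999, -0.038, 0.0], [0.0, 0.0, -1.0]]
force: [0.3, -0.2, -2.6]
opening: 0.39
grasp_force: 30.0
```

>>> drive_tool:
  motion:
    - [[0,0,1.5],[0,0,0]]
    - [[0,0,0],[0,0,0]]
    - [[0,0,0],[0,0,0]]

```text
time_s: 7.7
position: [0.5558, 0.1124, 0.0814]
tcp_rot: [[0.038, 0.999, 0.001], [0.999, -0.038, 0.0], [0.0, 0.001, -1.0]]
force: [-1.1, 0.5, 4.9]
opening: 0.388
grasp_force: 30.0
```

>>> drive_tool:
  motion:
    - [[0,0,-0.5],[0,0,0]]
    - [[0,0,0],[0,0,0]]
    - [[0,0,0],[0,0,0]]
    - [[0,0,0],[0,0,0]]
    - [[0,0,0],[0,0,0]]
  gripper: 0.7

```text
time_s: 8.2
position: [0.5552, 0.1124, 0.0808]
tcp_rot: [[0.038, 0.999, -0.0], [0.999, -0.038, -0.0], [-0.0, -0.0, -1.0]]
force: [0.7, 0.2, -0.4]
opening: 0.683
grasp_force: 0.0
```

>>> drive_tool:
  motion:
    - [[0,0,-20],[0,0,0]]
    - [[0,0,-35],[0,0,0]]
    - [[0,0,-45],[0,0,0]]
    - [[0,0,-45],[0,0,0]]
    - [[0,0,-35],[0,0,0]]

```text
time_s: 8.7
position: [0.5559, 0.1124, 0.2638]
tcp_rot: [[0.038, 0.999, 0.003], [0.999, -0.038, 0.0], [0.0, 0.003, -1.0]]
force: [0.2, -0.7, 0.1]
opening: 0.697
grasp_force: 0.0
```

```bash
python3 - <<'E'
from meas import *
s=read_state();w=capture("wrist")[...,::-1].copy();cv2.imwrite("pics/w5.png",w)
print(s["position"],s["tcp_rot"].round(3)[:2,0])
b,g,r=[w[...,i].astype(int) for i in range(3)]
u,v=map(int,proj("wrist",np.array([.555,.111,.09]),s));print(u,v,w[v,u])
cv2.imwrite("pics/w5c.png",cv2.resize(w[80:260,220:420],None,fx=3,fy=3))
t=np.array([.489,-.2535,.26]);print((s["tcp_rot"].T@(t-s["position"])*1000).round(1))
E
```

```text
[0.55586224 0.11244251 0.2637758 ] [0.038 0.999]
316 187 [34 31 38]
[-368.2  -52.9    3.6]
```

View pics/w5c.png

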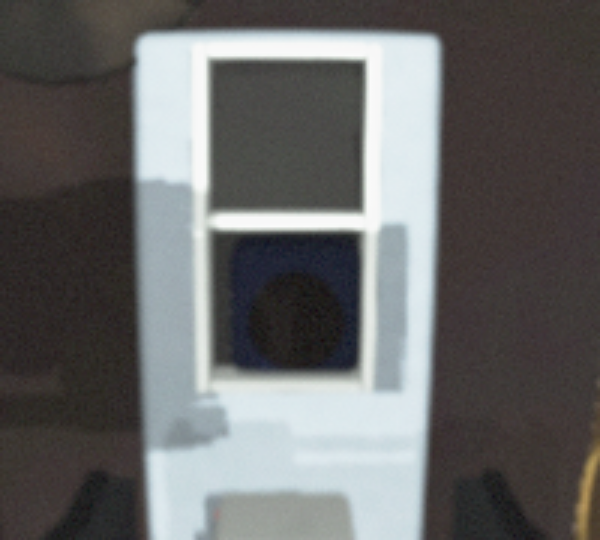

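The first bottle stands upright inside the right cell, slightly towards +x. Now the second one.

>>> drive_tool:
  motion:
    - [[-46,-6.6,0],[0,0,0]]
    - [[-46,-6.6,0],[0,0,0]]
    - [[-46,-6.6,0],[0,0,0]]
    - [[-46,-6.6,0],[0,0,0]]
    - [[-46,-6.6,0],[0,0,0]]
  gripper: 0.75

```text
time_s: 9.25
position: [0.5129, -0.1177, 0.2608]
tcp_rot: [[0.038, 0.999, -0.0], [0.999, -0.038, 0.0], [0.0, -0.0, -1.0]]
force: [0.4, -0.4, -0.3]
opening: 0.745
grasp_force: 0.0
```

>>> drive_tool:
  motion:
    - [[-46,-6.6,0],[0,0,0]]
    - [[-46,-6.6,0],[0,0,0]]
    - [[-46,-6.6,0],[0,0,0]]
    - [[0,0,0],[0,0,0.13]]
    - [[0,0,0],[0,0,0.13]]

```text
time_s: 9.75
position: [0.4879, -0.2552, 0.2604]
tcp_rot: [[0.302, 0.953, -0.001], [0.953, -0.302, 0.001], [0.0, -0.001, -1.0]]
force: [-0.4, 0.3, -0.6]
opening: 0.749
grasp_force: 0.0
```

>>> drive_tool:
  motion:
    - [[0,0,15],[0,0,0.13]]
    - [[0,0,30],[0,0,0.13]]
    - [[0,0,30],[0,0,0.13]]
    - [[0,0,15],[0,0,0.13]]
    - [[0,0,0],[0,0,0.124]]

```text
time_s: 10.25
position: [0.4867, -0.2519, 0.1679]
tcp_rot: [[0.812, 0.584, -0.005], [0.584, -0.812, 0.004], [-0.002, -0.006, -1.0]]
force: [0.2, -0.0, -0.3]
opening: 0.75
grasp_force: 0.0
```

```bash
python3 - <<'E'
from meas import *
capture("top");s=read_state();im=capture("wrist")[...,::-1].copy();cv2.imwrite("pics/w6.png",im)
print(s["position"],s["tcp_rot"].round(3)[:2,0])
bottles(im,s,[(.489,-.2535,.05)])
print((s["tcp_rot"].T@(np.array([.489,-.2535,.05])-s["position"])*1000).round(1))
E
```

```text
[ 0.48756231 -0.25253016  0.16908465] [0.814 0.581]
body 1392.0 (293, 167, 53, 55) [ 0.491  -0.2519] [0.0545 0.0498] 36.8
 cap [  7  16  40  39 979] [ 0.4888 -0.2527  0.062 ]
[  0.7   2.1 119.1]
```

>>> drive_tool:
  motion:
    - [[1,1,38],[0,0,0]]
    - [[0,0,40],[0,0,0]]
    - [[0,0,27],[0,0,0]]
    - [[0,0,13],[0,0,0]]
    - [[0,0,0],[0,0,0]]

```text
time_s: 10.85
position: [0.4893, -0.253, 0.0517]
tcp_rot: [[0.808, 0.589, -0.002], [0.589, -0.808, 0.002], [-0.001, -0.003, -1.0]]
force: [-0.1, 0.9, 1.2]
opening: 0.748
grasp_force: 0.0
```

>>> drive_tool:
  motion:
    - [[0,0,0],[0,0,0]]
    - [[0,0,0],[0,0,0]]
    - [[0,0,0],[0,0,0]]
    - [[0,0,0],[0,0,0]]
    - [[0,0,0],[0,0,0]]
  gripper: 0

```text
time_s: 11.35
position: [0.4901, -0.2535, 0.0537]
tcp_rot: [[0.809, 0.588, 0.0], [0.588, -0.809, -0.0], [0.0, 0.0, -1.0]]
force: [-0.3, 1.4, 3.2]
opening: 0.39
grasp_force: 30.1
```

>>> drive_tool:
  motion:
    - [[0,0,-15],[0,0,0]]
    - [[0,0,-30],[0,0,0]]
    - [[0,0,-40],[0,0,0]]
    - [[0,0,-45],[0,0,0]]
    - [[0,0,-45],[0,0,0]]

```text
time_s: 11.85
position: [0.4894, -0.2531, 0.2294]
tcp_rot: [[0.809, 0.588, -0.001], [0.588, -0.809, 0.001], [-0.0, -0.001, -1.0]]
force: [0.7, 0.2, -1.3]
opening: 0.382
grasp_force: 30.0
```

>>> drive_tool:
  motion:
    - [[0,0,-15],[0,0,-0.128]]
    - [[0,0,-15],[0,0,-0.128]]
    - [[0,0,0],[0,0,-0.128]]
    - [[0,0,0],[0,0,-0.128]]
    - [[0,0,0],[0,0,-0.128]]

```text
time_s: 12.35
position: [0.4897, -0.2533, 0.2582]
tcp_rot: [[0.292, 0.956, -0.0], [0.956, -0.292, 0.0], [0.0, -0.0, -1.0]]
force: [-0.7, 0.1, -1.1]
opening: 0.387
grasp_force: 30.0
```

>>> drive_tool:
  motion:
    - [[0,0,0],[0,0,-0.128]]
    - [[0,0,0],[0,0,-0.128]]
    - [[25,3,0],[0,0,0]]
    - [[42,5,0],[0,0,0]]
    - [[46,5,0],[0,0,0]]

```text
time_s: 12.85
position: [0.5081, -0.1409, 0.2578]
tcp_rot: [[0.049, 0.999, -0.0], [0.999, -0.049, 0.0], [0.0, -0.0, -1.0]]
force: [-0.0, 0.9, -0.8]
opening: 0.387
grasp_force: 30.0
```

>>> drive_tool:
  motion:
    - [[46,5,0],[0,0,0]]
    - [[46,5,0],[0,0,0]]
    - [[46,5,0],[0,0,0]]
    - [[46,5,0],[0,0,0]]
    - [[46,5,0],[0,0,0]]

```text
time_s: 13.35
position: [0.5434, 0.0892, 0.258]
tcp_rot: [[0.046, 0.999, -0.0], [0.999, -0.046, -0.0], [-0.0, -0.0, -1.0]]
force: [1.3, -0.6, -1.2]
opening: 0.389
grasp_force: 30.0
```

>>> drive_tool:
  motion:
    - [[46,5,0],[0,0,0]]
    - [[30,3,0],[0,0,0]]
    - [[14,0,0],[0,0,0]]
    - [[0,0,0],[0,0,0]]
    - [[0,0,0],[0,0,0]]

```text
time_s: 13.85
position: [0.5554, 0.1759, 0.2578]
tcp_rot: [[0.046, 0.999, -0.001], [0.999, -0.046, -0.001], [-0.001, -0.001, -1.0]]
force: [-0.0, -0.4, -1.8]
opening: 0.387
grasp_force: 30.0
```

```bash
python3 - <<'E'
from h import *
s=read_state();w=capture("wrist")[...,::-1].copy();cv2.imwrite("pics/w7.png",w)
print(s["position"],s["tcp_rot"].round(3)[:2,0],s["joint_positions"].round(0))
print((s["tcp_rot"].T@(np.array([.554,.1805,.138])-s["position"])*1000).round(1))
E
```

```text
[0.55542063 0.17585684 0.25781304] [0.046 0.999] [ 7. 25. 86. -0. 69.  9.]
[  4.7  -1.5 119.8]
```

View pics/w7.png

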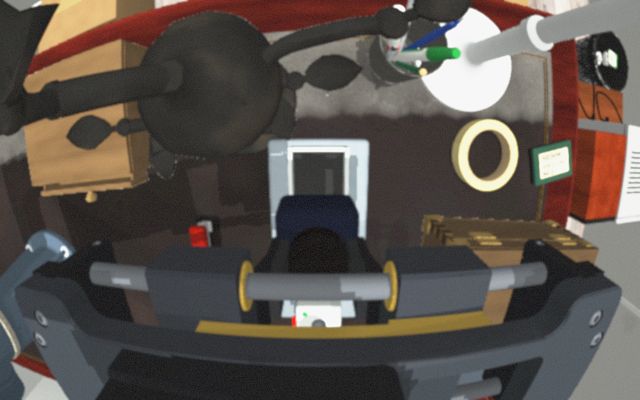

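The view shows the bottle (278–358, 200) over the left cell (291–352, 150–), with the plant ball at (212,80) and its near limb at row 152. I check the clearance from the ball.

```bash
python3 - <<'E'
from h import *
s=read_state()
for z in(.15,.193,.23):print(z,onz("wrist",(215,152),z,s).round(3),onz("wrist",(284,80),z,s).round(3))
g=cv2.imread("pics/w7.png").max(2);print(g[190,278:300],g[190,340:362])
w=cv2.imread("pics/w7.png");
for v in (142,148,153,158):print(v,g[v,321],onz("wrist",(321,v),.052,s).round(4))
print([onz("wrist",(x,185),.052,s)[:2].round(4) for x in (291,352)])
zb=s["position"][2]-.0537
print([onz("wrist",(x,205),zb+.01,s)[:2].round(4) for x in (278,358)],onz("wrist",(318,195),zb,s).round(4))
E
```

```text
0.15 [0.465 0.228 0.15 ] [0.532 0.286 0.15 ]
0.193 [0.48  0.231 0.193] [0.537 0.281 0.193]
0.23 [0.493 0.235 0.23 ] [0.541 0.276 0.23 ]
[178 180 173 178 177 177 177 179 180 177 194 219 230 221 187 145  94  65
  62  61  61  60] [ 60  64  82 112 164 216 229 228 216 188 178 175 180 180 178 179 201 227
 238 239 238 239]
142 237 [0.562  0.2219 0.052 ]
148 248 [0.5617 0.2147 0.052 ]
153 81 [0.5614 0.2087 0.052 ]
158 60 [0.5611 0.2027 0.052 ]
[array([0.5231, 0.1714]), array([0.5975, 0.1679])]
[array([0.5293, 0.1932]), array([0.5849, 0.1906])] [0.5573 0.1965 0.2042]
```

>>> drive_tool:
  motion:
    - [[1,-2,25],[0,0,0]]
    - [[0,0,40],[0,0,0]]
    - [[0,0,35],[0,0,0]]
    - [[0,0,15],[0,0,0]]
    - [[0,0,0],[0,0,0]]

```text
time_s: 14.4
position: [0.552, 0.1757, 0.1405]
tcp_rot: [[0.048, 0.999, -0.006], [0.999, -0.048, -0.001], [-0.002, -0.006, -1.0]]
force: [-0.1, -0.9, -1.1]
opening: 0.39
grasp_force: 30.0
```

```bash
python3 - <<'E'
from h import *
capture("top");capture("side");s=read_state();w=capture("wrist")[...,::-1].copy();cv2.imwrite("pics/w8.png",w)
print(s["position"],s["force"])
g=w.max(2)
col=g[120:200,318].astype(int);print("col",120,col.tolist())
b=w[...,0].astype(int)-w[...,2]
for r in (185,205,215): print(r,g[r,270:300].tolist(),g[r,336:370].tolist())
E
```

```text
[0.55453109 0.17662247 0.14346234] [-0.24130739 -0.01851573 -1.22604864]
col 120 [77, 70, 71, 68, 67, 64, 63, 64, 63, 64, 66, 65, 63, 65, 67, 64, 68, 68, 66, 62, 69, 68, 67, 64, 66, 66, 71, 91, 131, 172, 209, 228, 233, 237, 241, 242, 240, 218, 182, 171, 196, 241, 249, 248, 247, 248, 251, 209, 104, 53, 56, 57, 60, 58, 60, 56, 63, 59, 60, 60, 59, 58, 51, 57, 62, 60, 61, 58, 65, 65, 59, 65, 61, 57, 47, 42, 42, 38, 38, 37]
185 [183, 180, 187, 182, 188, 199, 222, 233, 235, 236, 227, 201, 162, 140, 115, 82, 65, 53, 61, 61, 58, 57, 63, 59, 56, 54, 60, 60, 58, 59] [60, 55, 61, 59, 61, 58, 59, 58, 60, 59, 60, 60, 56, 59, 66, 63, 65, 78, 115, 141, 163, 187, 222, 234, 237, 233, 224, 200, 184, 180, 184, 182, 180, 184]
205 [182, 184, 183, 184, 185, 183, 185, 193, 150, 94, 49, 39, 45, 41, 46, 41, 45, 43, 44, 40, 34, 39, 47, 41, 43, 40, 41, 42, 43, 44] [46, 40, 43, 46, 45, 47, 44, 44, 40, 38, 38, 43, 40, 38, 39, 37, 42, 48, 66, 113, 199, 249, 249, 248, 248, 249, 245, 208, 185, 184, 180, 184, 185, 181]
215 [184, 186, 184, 179, 151, 106, 62, 51, 45, 49, 47, 50, 52, 54, 46, 50, 56, 51, 47, 49, 53, 58, 52, 54, 53, 55, 57, 52, 47, 51] [52, 54, 51, 53, 55, 51, 55, 51, 54, 52, 55, 49, 51, 52, 58, 52, 51, 52, 55, 43, 48, 79, 168, 244, 249, 242, 203, 179, 182, 183, 182, 185, 183, 185]
```

```bash
python3 - <<'E'
from h import *
s=read_state()
print(s["position"],onz("wrist",(318,167.5),.052,s),onz("wrist",(318,156.8),.052,s),onz("wrist",(318,193.7),s["position"][2]-.0537,s))
E
```

```text
[0.55509214 0.17701316 0.14421153] [0.55777226 0.21185883 0.052     ] [0.55820291 0.22083307 0.052     ] [0.55706286 0.19912807 0.09051153]
```

>>> drive_tool:
  motion:
    - [[5,2,5],[0,0,0]]
    - [[0,0,15],[0,0,0]]
    - [[0,0,20],[0,0,0]]
    - [[0,0,12],[0,0,0]]
    - [[0,0,0],[0,0,0]]

```text
time_s: 15.05
position: [0.5553, 0.1829, 0.0899]
tcp_rot: [[0.046, 0.999, -0.003], [0.999, -0.046, -0.0], [-0.0, -0.003, -1.0]]
force: [-0.2, -0.4, -0.8]
opening: 0.386
grasp_force: 30.0
```

>>> drive_tool:
  motion:
    - [[0,0,3],[0,0,0]]
    - [[0,0,0],[0,0,0]]
    - [[0,0,0],[0,0,0]]

```text
time_s: 15.35
position: [0.5567, 0.183, 0.0888]
tcp_rot: [[0.046, 0.999, 0.001], [0.999, -0.046, 0.0], [0.0, 0.001, -1.0]]
force: [0.6, 0.0, -1.5]
opening: 0.386
grasp_force: 30.0
```

Expected floor contact is near TCP z of 0.083.

>>> drive_tool:
  motion:
    - [[0,0,2.5],[0,0,0]]
    - [[0,0,1.5],[0,0,0]]
    - [[0,0,0],[0,0,0]]
    - [[0,0,0],[0,0,0]]

```text
time_s: 15.75
position: [0.5561, 0.1828, 0.084]
tcp_rot: [[0.046, 0.999, -0.0], [0.999, -0.046, -0.0], [-0.0, -0.0, -1.0]]
force: [0.2, -0.9, -1.2]
opening: 0.39
grasp_force: 30.0
```

>>> drive_tool:
  motion:
    - [[0,0,1.5],[0,0,0]]
    - [[0,0,0],[0,0,0]]
    - [[0,0,0],[0,0,0]]

```text
time_s: 16.05
position: [0.5561, 0.1829, 0.0837]
tcp_rot: [[0.046, 0.999, 0.0], [0.999, -0.046, -0.0], [-0.0, 0.0, -1.0]]
force: [-2.8, -0.8, 6.5]
opening: 0.386
grasp_force: 30.0
```

Floor contact at the expected height, so I release and rise.

>>> drive_tool:
  motion:
    - [[0,0,-0.7],[0,0,0]]
    - [[0,0,0],[0,0,0]]
    - [[0,0,0],[0,0,0]]
    - [[0,0,0],[0,0,0]]
    - [[0,0,0],[0,0,0]]
  gripper: 0.7

```text
time_s: 16.55
position: [0.5562, 0.1829, 0.083]
tcp_rot: [[0.046, 0.999, -0.0], [0.999, -0.046, -0.0], [-0.0, -0.0, -1.0]]
force: [0.2, -0.0, 0.3]
opening: 0.678
grasp_force: 0.0
```

>>> drive_tool:
  motion:
    - [[0,0,-20],[0,0,0]]
    - [[0,0,-40],[0,0,0]]
    - [[0,0,-45],[0,0,0]]
    - [[0,0,-45],[0,0,0]]
    - [[0,0,-30],[0,0,0]]

```text
time_s: 17.05
position: [0.5572, 0.1831, 0.2667]
tcp_rot: [[0.046, 0.999, 0.004], [0.999, -0.046, 0.001], [0.001, 0.004, -1.0]]
force: [0.8, 0.5, -0.3]
opening: 0.699
grasp_force: 0.0
```

>>> drive_tool:
  motion:
    - [[-40,0,0],[0,0,0]]
    - [[-45,0,0],[0,0,0]]
    - [[-45,-3,0],[0,0,0]]
    - [[-38,-3,0],[0,0,0]]
    - [[-18,-1,0],[0,0,0]]
  gripper: 0

```text
time_s: 17.55
position: [0.54, -0.0056, 0.2632]
tcp_rot: [[0.049, 0.999, -0.0], [0.999, -0.049, -0.001], [-0.001, -0.0, -1.0]]
force: [-0.2, 0.5, 0.9]
opening: 0.33
grasp_force: 0.0
```

```bash
python3 - <<'E'
from h import *
capture("side");s=read_state();w=capture("wrist")[...,::-1].copy();t=capture("top")[...,::-1]
cv2.imwrite("pics/w9.png",w)
print(s["position"],s["opening"],proj("wrist",np.array([.547,-.005,.158]),s))
cv2.imwrite("pics/w9c.png",np.vstack([cv2.resize(w[60:240,190:450],(720,498)),])) 
hsv=cv2.cvtColor(w,cv2.COLOR_BGR2HSV);m=cv2.inRange(hsv,(0,170,120),(8,255,255))|cv2.inRange(hsv,(172,170,120),(180,255,255))
n,l,st,c=cv2.connectedComponentsWithStats(m)
for j in range(1,n):
    if st[j,4]>60: print(st[j],c[j].round(1),onz("wrist",c[j],.158,s).round(4))
E
```

```text
[ 0.54022005 -0.00721076  0.2631839 ] 0.28522890143584784 (np.float64(324.56279289197283), np.float64(200.55628533939537))
[577  42   4  41  70] [578.7  60.3] [0.8394 0.1445 0.158 ]
[ 595   44   33   93 2213] [612.3  86.7] [0.9078 0.1238 0.158 ]
[ 184   88   24  103 1654] [195.6 137.4] [0.4336 0.0603 0.158 ]
[ 307  183   39   41 1257] [325.9 203.5] [ 0.5481 -0.0078  0.158 ]
```

View pics/w9c.png

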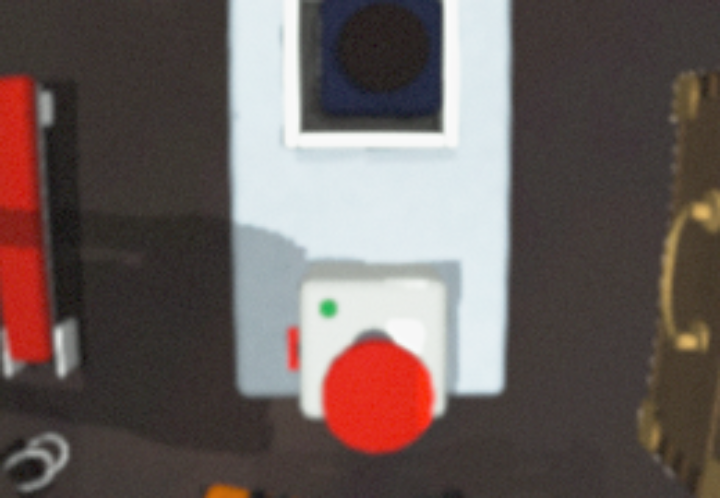

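The crop shows the red pad at (378,397) over the tower and the bottle upright in the right cell. The pad is at about (0.548, −0.007). I check the left bottle numerically.

```bash
python3 - <<'E'
from h import *
s=read_state()
w=cv2.imread("pics/w9.png");b,g,r=[cv2.GaussianBlur(w,(3,3),0)[...,i].astype(int) for i in range(3)]
m=(((b-r)>8)&(b<110)&(g-r<12)).astype(np.uint8);m=cv2.morphologyEx(m,cv2.MORPH_CLOSE,np.ones((9,9)))
m[:,:280]=0;m[:,370:]=0;m[130:]=0
for k in cv2.findContours(m,0,2)[0]:
    if cv2.contourArea(k)>150:
        P=np.array([onz("wrist",p[0],.072,s)[:2] for p in k],np.float32);print(cv2.boundingRect(k),cv2.minAreaRect(P))
wh=((w.min(2)>200)).astype(np.uint8);wh[:,:285]=0;wh[:,365:]=0;wh[125:]=0
for c,row in ((318,None),):print(np.c_[np.arange(0,125,1),w[:125,318].max(1)][::3].tolist())
E
```

```text
(305, 58, 45, 44) ((0.5572854280471802, 0.1160833016037941), (0.050001632422208786, 0.04962046444416046), 87.57667541503906)
(300, 5, 46, 42) ((0.5554187893867493, 0.18121302127838135), (0.05134839937090874, 0.050738655030727386), 87.4964828491211)
[[0, 246], [3, 229], [6, 40], [9, 45], [12, 44], [15, 43], [18, 44], [21, 37], [24, 44], [27, 48], [30, 34], [33, 36], [36, 54], [39, 62], [42, 54], [45, 145], [48, 156], [51, 150], [54, 248], [57, 143], [60, 72], [63, 57], [66, 44], [69, 45], [72, 39], [75, 36], [78, 39], [81, 42], [84, 42], [87, 35], [90, 43], [93, 62], [96, 65], [99, 59], [102, 51], [105, 66], [108, 238], [111, 248], [114, 224], [117, 233], [120, 237], [123, 238]]
```

>>> drive_tool:
  motion:
    - [[0,7.5,20],[0,0,0]]
    - [[0,0,30],[0,0,0]]
    - [[0,0,25],[0,0,0]]
    - [[0,0,12],[0,0,0]]
    - [[0,0,0],[0,0,0]]

```text
time_s: 18.2
position: [0.5469, -0.0017, 0.1746]
tcp_rot: [[0.045, 0.999, -0.004], [0.999, -0.045, 0.001], [0.001, -0.004, -1.0]]
force: [-0.5, -0.1, -0.0]
opening: 0.006
grasp_force: 0.0
```

>>> drive_tool:
  motion:
    - [[-4,0,4],[0,0,0]]
    - [[0,0,4],[0,0,0]]
    - [[0,0,0],[0,0,0]]
    - [[0,0,0],[0,0,0]]

```text
time_s: 18.6
position: [0.5483, -0.0071, 0.1689]
tcp_rot: [[0.046, 0.999, 0.001], [0.999, -0.046, -0.0], [-0.0, 0.001, -1.0]]
force: [0.4, -0.8, 1.1]
opening: 0.006
grasp_force: 0.0
```

>>> drive_tool:
  motion:
    - [[0,0,4],[0,0,0]]
    - [[0,0,3],[0,0,0]]
    - [[0,0,0],[0,0,0]]
    - [[0,0,0],[0,0,0]]

```text
time_s: 19.0
position: [0.5478, -0.0069, 0.1611]
tcp_rot: [[0.046, 0.999, -0.0], [0.999, -0.046, 0.0], [0.0, -0.0, -1.0]]
force: [-0.1, -0.5, 0.6]
opening: 0.006
grasp_force: 0.0
```

>>> drive_tool:
  motion:
    - [[0,0,2],[0,0,0]]
    - [[0,0,2],[0,0,0]]
    - [[0,0,0],[0,0,0]]
    - [[0,0,0],[0,0,0]]

```text
time_s: 19.4
position: [0.5482, -0.007, 0.1579]
tcp_rot: [[0.046, 0.999, 0.001], [0.999, -0.046, -0.0], [-0.0, 0.001, -1.0]]
force: [-1.5, 0.5, 4.8]
opening: 0.006
grasp_force: 2.6
```

>>> drive_tool:
  motion:
    - [[0,0,3],[0,0,0]]
    - [[0,0,0],[0,0,0]]
    - [[0,0,0],[0,0,0]]

```text
time_s: 19.7
position: [0.5481, -0.007, 0.155]
tcp_rot: [[0.046, 0.999, 0.001], [0.999, -0.046, -0.0], [-0.0, 0.001, -1.0]]
force: [-0.7, 0.2, 5.7]
opening: 0.003
grasp_force: 2.7
```

>>> drive_tool:
  motion:
    - [[0,0,8],[0,0,0]]
    - [[0,0,8],[0,0,0]]
    - [[0,0,8],[0,0,0]]
    - [[0,0,7],[0,0,0]]
    - [[0,0,4],[0,0,0]]

```text
time_s: 20.2
position: [0.5484, -0.007, 0.1198]
tcp_rot: [[0.046, 0.999, 0.001], [0.999, -0.046, -0.0], [-0.0, 0.001, -1.0]]
force: [-1.1, -0.5, 6.7]
opening: 0.005
grasp_force: 3.6
```

>>> drive_tool:
  motion:
    - [[0,0,3],[0,0,0]]
    - [[0,0,2],[0,0,0]]
    - [[0,0,0],[0,0,0]]
    - [[0,0,0],[0,0,0]]
    - [[0,0,0],[0,0,0]]

```text
time_s: 20.7
position: [0.5483, -0.007, 0.1154]
tcp_rot: [[0.046, 0.999, 0.001], [0.999, -0.046, -0.0], [-0.0, 0.001, -1.0]]
force: [-1.5, 0.7, 7.4]
opening: 0.006
grasp_force: 3.8
```

```bash
python3 - <<'E'
from h import *
z=[]
for i in range(4): s=read_state();z.append((s["position"].round(4).tolist(),s["force"].round(1).tolist()));w=capture("side")
print(z)
w=w[...,::-1].copy();hsv=cv2.cvtColor(w,cv2.COLOR_BGR2HSV);m=cv2.inRange(hsv,(0,170,120),(8,255,255))|cv2.inRange(hsv,(172,170,120),(180,255,255))
n,l,st,c=cv2.connectedComponentsWithStats(m)
for j in range(1,n):
    if st[j,4]>15 and 290<c[j][0]<350: print(st[j],c[j].round(1))
for q in (.158,.115):print(proj("side",np.array([.548,-.007,q-.005])))
E
```

```text
[([0.5483, -0.007, 0.1154], [-1.5, 0.7, 7.4]), ([0.5483, -0.007, 0.1153], [-1.1, 0.1, 7.3]), ([0.5483, -0.007, 0.1154], [-2.2, 0.5, 8.7]), ([0.5483, -0.007, 0.1154], [-1.2, 0.1, 7.6])]
[318 174  14   7  59] [324.4 177.4]
(np.float64(325.0460756839253), np.float64(162.2134460896911))
(np.float64(325.3305995014574), np.float64(176.99815614921366))
```

The pad is in the side view where it should be at the third click (row 177.4 against 177.0), and 7.5 N matches the third click. The press is steady, so I hand in.

```bash
python3 -c "
from rig import *
print(hand_in())"
```

```text
the job is handed in; nothing more can be done
None
```

I handed in with both dark bottles standing in the rack, one per cell, and the plunger held about 43 mm down at the third click with roughly 7.5 N. I viewed 11 pictures against the limit of 10, and checked the bystanders only by keeping the path clear of them, not by measuring them at the end.

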